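# Bring the hanging inspection camera over the board and still it

## Robot

A 6-joint arm with a two-finger parallel gripper is mounted at the origin on the work surface. World frame = base frame: x ahead of the robot, y to its left, z up, the work surface at z = 0. Lengths are in mm, angles in rad, forces in N, time in s.
With the tool pointing down it reaches from about 275 to 750 mm from the base axis. Payload 10.2 kg.
Tool frame: the origin (TCP) lies midway between the tips of the shut fingers; the grasp point (between the pads) lies grasp_offset behind it (grasp_offset is the distance from the TCP to the grasp point, in mm); x points along the fingers, z is the direction in which the jaws open and shut, and the axes are right-handed (so a half turn about x gives the same grasp; the last joint's range is limited). The gripper opens to 85 mm and grips with 20 to 120 N. Pads are 22 mm wide; open, the fingers measure 114 mm over their backs; the gripper's body (76 mm by 85 mm) begins 54 mm behind the grasp point. The pads swing forward as they close: fully open they stand 13 mm farther back than shut.
Start: joints at [-1.483, 0.313, 1.498, -0, 1.331, -0.223], TCP at [160.543, -499.857, 208.994] pointing down, gripper open.
Joint ranges: [-2.94, 2.94], [-0.97, 2.17], [0.19, 2.56], [-1.23, 4.37], [0.02, 3.11], [-2.88, 2.88]. Speed limits (rad/s): [2.39, 2.39, 3.01, 3.14, 3.14, 3.14].

## Interface

Orientations are given as a unit quaternion [w, x, y, z].
In Python, from rig import sense, capture, calibration, finish_job, grasp_offset gives the robot as it stands.
- The arm moves only by the shell command python3 -m jog 'ROWS' [FORCE]. ROWS is JSON, a list of rows, each an object with "linear": the shift along the tool's x, y, z scaled (see below), a list of three; "rotation": the turn, a rotation vector about the tool's x, y, z scaled (see below), a list of three; "grip": the finger opening in mm, from 0 to 85.4. A call has 1 to 20 rows; each row is the pose to reach, as a shift and turn from the pose measured when the call began, along the tool's axes at that moment; what a row does not reach only later rows make up. The controller multiplies each number of a shift by 0.3 m and each number of a turn by 0.5 rad. A row lasts 1/12 s, in which the tool goes at most 41.7 mm and 7.16 degrees, less where a joint would pass 70% of its speed; a pose out of reach is approached as far as the arm can. A call with a number of a shift or a turn outside -1 to 1 is refused whole. A call with a gripper value outside its range is refused whole. The fingers move at their own pace and stop on an object; FORCE is the grip in N (left out, the last holds). Time passes only in rows, so rows that repeat a pose let the fingers close. It gives the time, the measured TCP pose, the force and the opening at its end, in the units of the state.
- sense(): the state, without advancing time (a new reading comes with each control period).
- capture(name): name is "scene" or "top"; returns (picture, depth): 400x640x3 uint8, red, green, blue; 400x640 float32, mm along the optical axis (not along the pixel's ray), 0 where there is no reading.
- calibration(name): a dict with "intrinsics" (3x3 intrinsics, pixels), "world_from_camera" (4x4, takes a point from camera to world coordinates). Camera axes: x right, y up, looking along -z (the intrinsics and any distortion apply to the point x, -y, -z); pixel columns grow to the right and rows downward; lengths in mm; the calibration is good to about 2 mm. A picture is of the moment at which its call begins. calibration takes no time and is no camera call.
- finish_job(): hands the job in, once; it reports no verdict.
The state is a dict: "time_s": time; "joints": joint angles; "dq": joint speeds; "tau": joint torques, N m; "eef_pos": TCP position; "ee_rot": TCP orientation; "force": force on the tool from outside, world axes, zero at the start; "wrist_torque": the same for the moment, N m; "grip_width": opening from 0.0 (shut) to 1.0 (fully open).
Only numpy, scipy, OpenCV 4.12 (cv2) and the standard library are available. Lean on these libraries where they do the work, as an engineer would, in place of code of your own. Each camera call takes 0.05 s, during which the arm holds its last target.

## Task

Take the carriage of the hanging inspection camera by its red handle and draw the camera out of its parking block to the green board in the blue-jawed holder. Steady the camera's swing with the carriage and bring it to hang still with its nose right over the silver chip in the middle of that board, hold it there for several seconds, then let go of the handle and leave it there. Never touch the camera or its counterweight, do not let it swing wildly, and leave the parking block, the cup and the blue bottle where they are.

Things in the scene. Friction and masses are not known exactly. Their poses are not given: they have to be found in the camera images.
- rail: Low overhead rail: an aluminium beam 30 mm square, 860 mm long, on two grey posts at its ends, beam top 272 mm above the bench. Origin on the bench under the middle of the beam; y along the beam (roughly the robot's left), x across it, away from the robot, z up.
- carriage (a joint): Position (m) of the yellow carriage along the rail's +y, 0 in mid-rail where it starts, stops at -0.34 and +0.34. Carriage 0.5 kg, sliding friction about 2 N and 2 N s/m of damping, so it stays where it is left.
- grip (a point): Grip point in the carriage's red handle, 316 mm above the bench, 75 mm on the robot's side of the beam's centre line. Upright block, 32 mm across the rail (x), 16 mm along it (y), 52 mm tall: top 20 mm above this point, yellow plate 32 mm below. Grasp from above, fingers closing along the rail.
- scope (a joint): Swing angle (rad) of the hanging camera about its pivot, 0 plumb, positive when the nose is swung to the rail's +y. Almost frictionless (a free swing takes a minute to die to a third). Nominal period 1.36 s, give or take 15 percent with the unknown counterweight. Accelerating the carriage by a gives angular acceleration -(w^2/9.81) a, w = 2 pi / period. Only the parking block can obstruct it.
- nose (a point): Centre of the camera's round black rubber nose, radius 15 mm, 185 mm below the pivot (65 mm above the bench when plumb). At the start it hangs between the two bars of the parking block.
- cradle: Parking block, loose, dark steel, 90 x 130 x 26 mm, 3 kg, on the bench under mid-rail; origin under its centre. Two orange bars across the rail, 16 mm thick, axes 53 mm above the bench and 30 mm either side of the centre. When the carriage is drawn away a bar holds the nose back until it rides over at about 0.35 rad and springs free, leaving the camera swinging.
- board: The goal: fixed board holder, 150 x 100 mm base, blue jaws at both ends (34 mm high), a bright green circuit board 118 x 80 mm in it; stands under the camera's path, either side of the parking block. Origin under its centre, x and y like the rail.
- board_chip (a point): Top of the silver square chip (26 mm) in the middle of the green board, 33 mm above the bench, right under the line the nose travels.
- spare: A similar fixed holder with grey jaws and a dark red board with a black chip, on the other side of the parking block: not the goal.
- cup: Brown paper-coloured cup, 76 mm across, 100 mm tall, on the robot's side of the rail; origin under its centre. Leave alone.
- cleaner: Blue bottle, 56 mm across, 150 mm tall, on the robot's side of the rail; origin under its centre. Leave alone.
- pivot (a point): The camera's pivot on the carriage: 45 mm beyond the beam's centre line (rail +x), 250 mm above the bench. On one stiff bar: below it the white camera head with black lens, 0.5 kg, above it a steel counterweight disc, 44 mm across, 0.28 kg, its centre 115 mm above the pivot. The disc is 120 mm away from the red handle across the rail.
Mind the look-alikes: they are no part of the job. Leave any pink or turquoise look-alike of the cradle alone. Leave any orange look-alike of the board alone.

How it is judged (in metres and radians):
On the way, in this order (a step that is already met when the one before it is completed fails the run):
1. the camera is drawn out of its parking block (horizontal distance between nose and cradle above 0.07 m), for 0.1 s.
2. the nose stays within 15 mm of the silver chip's middle, seen from above, for 3 s (horizontal distance between nose and board_chip below 0.015 m), for 3 s.
At the end, for the whole second after the job is handed in: The handle is released and the camera hangs still: nose within 15 mm of the chip's middle seen from above, swing within 0.1 rad and 0.3 rad/s (horizontal distance between nose and board_chip below 0.015 m and value of joint scope between -0.1 and 0.1 rad and velocity of joint scope between -0.3 and 0.3 rad/s); the robot touches nothing.
It fails at once if the robot touches the camera or its counterweight (contact force between any of the arm, the fingers and scope above 1 N).
It fails at once if the camera swings beyond 0.8 rad (value of joint scope above 0.8 rad or value of joint scope below -0.8 rad).
It fails at once if the parking block is shifted more than 20 mm (distance of cradle from where it was at the start of the episode above 0.02 m).
It fails at once if the cup or the bottle is shifted more than 20 mm (distance of any of cup, cleaner from where it was at the start of the episode above 0.02 m).
It also fails if it takes over 43 s, if anything falls off the work surface, if the arm or the gripper's body presses on something with over 40 N, if the wrist force passes 120 N, or if a joint passes its speed limit or range.

## Working session

There is one attempt and no reset: what is moved stays moved. The work goes in short steps, Python scripts to look and compute and a shell command to move; the robot and the scene stay as the last step left them, time stands still between calls to the robot, and variables do not carry over. Pictures are saved under pics/ and viewed, and the job is handed in when it is done.

```bash
mkdir -p pics; ls; python3 - <<'E'
from rig import *
import cv2
print(sense(), grasp_offset)
for n in ("scene","top"):
    p,d=capture(n); cv2.imwrite(f"pics/{n}0.png",p[:,:,::-1])
    import numpy as np
    np.save(f"{n}0.npy",d)
    print(n,calibration(n))
E
```

```text
pics
{'time_s': 0.0, 'joints': array([-1.48335280e+00,  3.13438631e-01,  1.49846652e+00, -2.16169668e-05,
        1.33099275e+00, -2.23414785e-01]), 'dq': array([ 0.00096052,  0.00049676, -0.0008724 , -0.00046447,  0.00082792,
        0.00086523]), 'tau': array([-1.13557817e-03, -4.12269044e+01, -2.59748125e+01, -2.39046940e-04,
        4.16213574e-03,  1.71244555e-06]), 'eef_pos': array([ 160.53365774, -499.54270075,  208.42983314]), 'ee_rot': array([ 0.57106661,  0.41691183,  0.57168457, -0.41622614]), 'force': array([ 0.7451558 , -0.26250473, -0.89528691]), 'wrist_torque': array([-0.02616221, -0.02898447,  0.00045387]), 'grip_width': 1.0036119760612499} 18.700000000000003
scene {'intrinsics': array([[460.58134799,   0.        , 320.01652042],
       [  0.        , 460.58134799, 199.03577674],
       [  0.        ,   0.        ,   1.        ]]), 'world_from_camera': array([[ 6.23648501e-01, -5.72416400e-01,  5.32355157e-01,
         1.09309666e+03],
       [ 7.81546754e-01,  4.42886612e-01, -4.39358760e-01,
        -5.82067501e+02],
       [ 1.57231874e-02,  6.90065877e-01,  7.23575751e-01,
         1.06835633e+03],
       [ 0.00000000e+00,  0.00000000e+00,  0.00000000e+00,
         1.00000000e+00]])}
top {'intrinsics': array([[361.10377365,   0.        , 318.711702  ],
       [  0.        , 361.10377365, 204.52598013],
       [  0.        ,   0.        ,   1.        ]]), 'world_from_camera': array([[ 1.66306091e-02,  9.97023438e-01, -7.52840408e-02,
         4.01118306e+02],
       [-9.99831804e-01,  1.60006296e-02, -8.96350924e-03,
        -6.94498765e+01],
       [-7.73223675e-03,  7.54204469e-02,  9.97121842e-01,
         1.16124591e+03],
       [ 0.00000000e+00,  0.00000000e+00,  0.00000000e+00,
         1.00000000e+00]])}
```

View pics/scene0.png

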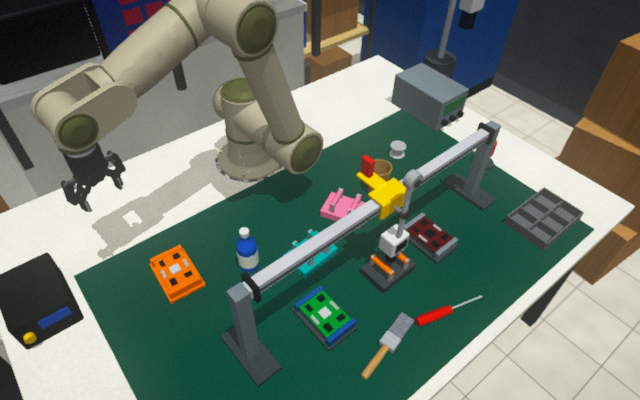

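View pics/top0.png

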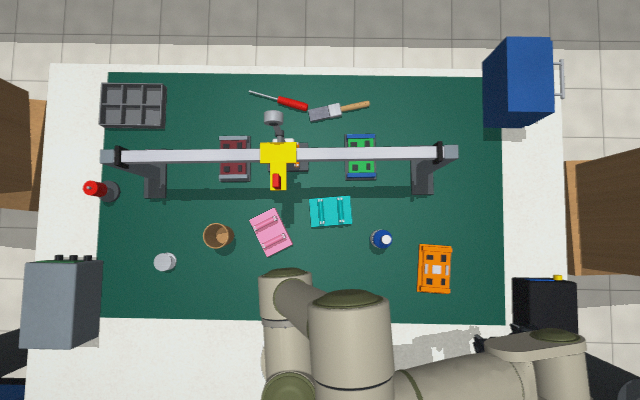

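Scene: red handle at (368,165), green board with chip near (324,312). Top: handle at (277,181), green board at (360,157) partly under the beam. The orange board and the pink and turquoise blocks are decoys.

```bash
cat > h.py <<'E'
import numpy as np,cv2
from rig import *
C={n:calibration(n) for n in("scene","top")}
def ray(n,u,v):
    K=C[n]["intrinsics"];T=C[n]["world_from_camera"]
    d=np.array([(u-K[0,2])/K[0,0],-(v-K[1,2])/K[1,1],-1.])
    return T[:3,3],T[:3,:3]@d
def onz(n,u,v,z):
    o,d=ray(n,u,v);return o+d*(z-o[2])/d[2]
def at(n,u,v,dep):
    o,d=ray(n,u,v);return o+d*dep
def proj(n,P):
    K=C[n]["intrinsics"];T=C[n]["world_from_camera"]
    p=T[:3,:3].T@(np.asarray(P,float)-T[:3,3]);return np.array([K[0,2]+K[0,0]*p[0]/-p[2],K[1,2]+K[1,1]*p[1]/p[2]])
def tri(n1,a,n2,b):
    o1,d1=ray(n1,*a);o2,d2=ray(n2,*b)
    s=np.linalg.lstsq(np.c_[d1,-d2],o2-o1,rcond=None)[0]
    p,q=o1+s[0]*d1,o2+s[1]*d2
    return (p+q)/2,np.linalg.norm(p-q)
def pts(n,mask,d):
    v,u=np.nonzero(mask&(d>0))
    o=C[n]["world_from_camera"][:3,3];
    return np.array([at(n,a,b,d[b,a]) for a,b in zip(u,v)])
E
python3 - <<'E'
from h import *
for n in("scene","top"):
    im=cv2.imread(f"pics/{n}0.png");hsv=cv2.cvtColor(im,cv2.COLOR_BGR2HSV);d=np.load(f"{n}0.npy")
    H,S,V=[hsv[...,i].astype(int) for i in range(3)]
    masks=dict(red=((H<6)|(H>174))&(S>170)&(V>110),yellow=(abs(H-27)<4)&(S>180)&(V>120),green=(abs(H-62)<8)&(S>170)&(V>100),blue=(abs(H-112)<10)&(S>150)&(V>80),orange=(abs(H-13)<5)&(S>190)&(V>150))
    for k,m in masks.items():
        c,l,st,ce=cv2.connectedComponentsWithStats(m.astype(np.uint8))
        for i in range(1,c):
            if st[i,4]>12:
                P=pts(n,l==i,d)
                print(n,k,st[i],ce[i].round(1),P.min(0).round(),np.median(P,0).round(),P.max(0).round())
im=cv2.imread("pics/scene0.png")
cv2.imwrite("pics/c1.png",cv2.resize(im[110:370,220:480],None,fx=2.3,fy=2.3,interpolation=cv2.INTER_CUBIC))
im=cv2.imread("pics/top0.png")
cv2.imwrite("pics/c2.png",cv2.resize(im[95:260,180:400],None,fx=3.5,fy=3.5,interpolation=cv2.INTER_CUBIC))
E
```

```text
scene red [361 155  14  22 216] [367.2 165.3] [234.  29.  -2.] [524.  33. 320.] [537. 333. 338.]
scene red [416 305  37  21 358] [433.7 315. ] [789. -19.  -4.] [819.  28.  22.] [839.  91.  28.]
scene yellow [356 172  50  37 785] [382.9 188.4] [288.  -4.  -6.] [584.  37. 283.] [624. 330. 287.]
scene yellow [ 23 332  13  12  98] [ 28.7 337.4] [ 267. -798.   40.] [ 282. -784.   57.] [ 288. -774.   64.]
scene green [300 291  49  46 711] [324. 314.] [ 590. -231.   21.] [ 650. -192.   29.] [ 698. -150.   35.]
scene blue [ 410    0   39   63 1163] [431.5  26.9] [-445. 1285. -269.] [-374. 1372.  -72.] [-359. 1485.   91.]
scene blue [ 446    0   72   88 3734] [480.   41.5] [-395. 1054. -662.] [-373. 1905. -302.] [  18. 2204.  231.]
scene blue [304  13   2  31  45] [304.3  30.3] [-821.  840. -179.] [-807.  849. -114.] [-798.  858.  -11.]
scene blue [236 236  21  21 337] [246.2 246.5] [ 286. -277.   -4.] [ 398. -258.  100.] [ 415. -189.  135.]
scene blue [240 264  19   9  51] [249.6 269.1] [ 377. -278.   -5.] [ 409. -263.   12.] [ 414. -235.   19.]
scene blue [294 285  29  27 165] [307.5 296.9]
[... 1237 characters left out ...]
 593. -229.   26.] [ 611. -194.   31.] [ 628. -153.   37.]
top blue [ 506   37   48   76 3463] [529.5  74.2] [ 749. -730.  145.] [ 858. -654.  161.] [ 970. -587.  168.]
top blue [347 134  28   4 112] [360.5 135.5] [ 701. -231.   29.] [ 707. -188.   35.] [ 714. -145.   40.]
top blue [347 173  29   5 115] [360.9 174.5] [ 577. -235.   22.] [ 582. -190.   35.] [ 589. -147.   42.]
top blue [373 230  19  18 182] [380.7 238.4] [ 360. -292.   -2.] [ 386. -239.  104.] [ 410. -221.  125.]
top blue [527 279  28   2  49] [540.3 279.5] [ 270. -759.   64.] [ 271. -716.   78.] [ 273. -683.   84.]
top orange [ 417  244   35   50 1193] [433.2 268.2] [ 217. -477.    6.] [ 296. -416.   32.] [ 368. -370.   42.]
```

View pics/c1.png

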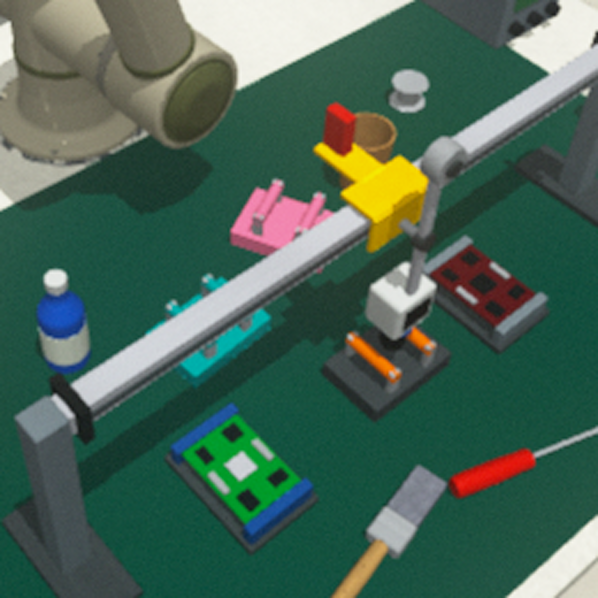

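View pics/c2.png

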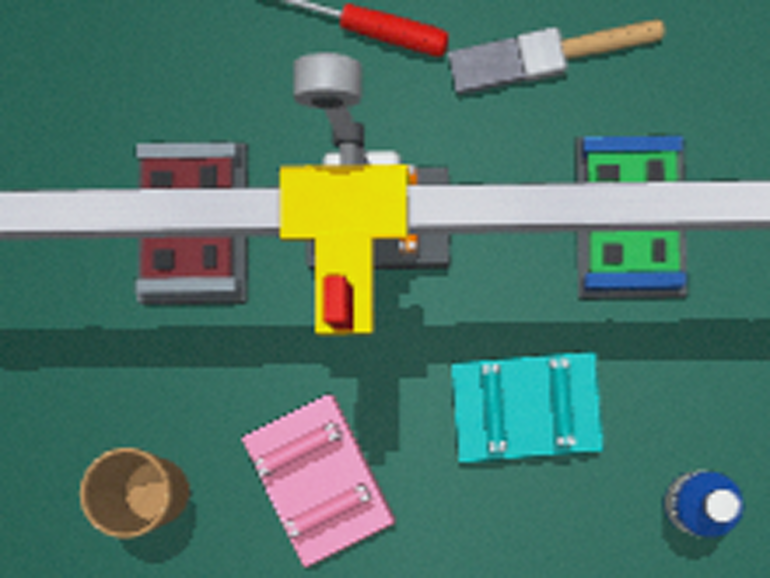

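```bash
python3 - <<'E'
from h import *
d=np.load("top0.npy");im=cv2.imread("pics/top0.png");m=np.zeros(d.shape,bool);m[140:170,95:465]=1
P=pts("top",m,d);P=P[(abs(P[:,2]-272)<7)]
Q=P[(abs(P[:,1]-38)>75)&(abs(P[:,1]-38)<300)]
x=Q[:,0];y=Q[:,1]
import numpy as np
ys=np.arange(-340,400,20);mid=[]
for a in ys:
    s=x[abs(y-a)<10]
    if len(s)>20: mid.append((a,(s.min()+s.max())/2,s.max()-s.min()))
mid=np.array(mid);k=np.polyfit(mid[:,0],mid[:,1],1);print("beam x=%.4f*y+%.1f"%tuple(k),mid[:,2].mean(), "ends",P[:,1].min(),P[:,1].max())
ang=np.arctan(k[0]); yv=np.array([np.sin(ang),np.cos(ang)]);xv=np.array([np.cos(ang),-np.sin(ang)])
print("yaxis",yv)
# chip: bright white in scene near (325,312)
for n,b in(("scene",(300,345,295,330)),):
    I=cv2.imread(f"pics/{n}0.png");h=cv2.cvtColor(I,cv2.COLOR_BGR2HSV);mm=np.zeros(I.shape[:2],np.uint8);mm[b[2]:b[3],b[0]:b[1]]=1
    w=((h[...,1]<70)&(h[...,2]>140)&(mm>0)).astype(np.uint8)
    c,l,st,ce=cv2.connectedComponentsWithStats(w)
    for i in range(1,c): print(st[i],ce[i],onz(n,*ce[i],33))
# green bbox in scene -> hull centre
g=(abs(h[...,0].astype(int)-62)<10)&(h[...,1]>150)&(h[...,2]>90);g[:, :295]=0
v,u=np.nonzero(g);r=cv2.minAreaRect(np.c_[u,v].astype(np.float32))
W=np.array([onz("scene",a,b,32)[:2] for a,b in zip(u,v)],np.float32);print("board rect",cv2.minAreaRect(W))
# red handle top face both views
for n,b in(("scene",(355,380,150,182)),("top",(268,285,170,195))):
    I=cv2.imread(f"pics/{n}0.png");h=cv2.cvtColor(I,cv2.COLOR_BGR2HSV);D=np.load(f"{n}0.npy")
    w=((h[...,0]<8)|(h[...,0]>172))&(h[...,1]>150)&(h[...,2]>90);q=np.zeros_like(w);q[b[2]:b[3],b[0]:b[1]]=1;w&=q
    R=pts(n,w,D);T=R[R[:,2]>333];print(n,len(T),T.min(0),T.max(0),cv2.minAreaRect(T[:,:2].astype(np.float32)))
yl=pts("top",(cv2.inRange(cv2.cvtColor(im,cv2.COLOR_BGR2HSV),(23,180,120),(31,255,255))>0),np.load("top0.npy"))
yl=yl[(yl[:,2]>278)];f=(yl[:,:2]@yv);g=yl[:,:2]@xv
big=g>g.max()-40
print("plate along y",f[big].min(),f[big].max(),"stem",f[g<g.min()+40].min(),f[g<g.min()+40].max(),"x",g.min(),g.max())
E
```

```text
beam x=-0.0286*y+594.6 29.444133717713314 ends -406.02906144361685 489.85604145343723
yaxis [-0.02855251  0.99959229]
[330 301   9   9  34] [333.73529412 304.91176471] [ 644.31352036 -158.37278802   33.        ]
[318 307  14  12  94] [324.27659574 312.35106383] [ 645.94721211 -190.70955034   33.        ]
[311 315   9  10  34] [314.85294118 319.73529412] [ 647.47423061 -222.06446094   33.        ]
board rect ((645.6134643554688, -191.32098388671875), (106.39518737792969, 79.98204040527344), 1.789879322052002)
scene 56 [506.23926661  30.49071653 333.0988099 ] [537.2710256   46.64433083 337.69609022] ((521.708984375, 38.18761444091797), (15.547959327697754, 30.820035934448242), 87.3921127319336)
top 79 [502.62821828  32.31912693 333.02453342] [532.66250828  44.46991013 340.03325756] ((517.5955810546875, 38.487632751464844), (29.86927032470703, 11.716636657714844), 1.3836731910705566)
plate along y -18.29352119584286 68.69102261089307 stem 6.429267342851766 43.91064652715095 x 502.5864073540436 622.4551750300599
```

```bash
cat >> h.py <<'E'
from scipy.spatial.transform import Rotation as Rn
def pose():
    s=sense();q=s["ee_rot"];return s,s["eef_pos"],Rn.from_quat([q[1],q[2],q[3],q[0]])
RY=np.array([-.0286,.9996,0]);RY/=np.linalg.norm(RY)
def Rgoal(sgn=1):
    x=np.array([0,0,-1.]);z=sgn*RY;y=np.cross(z,x);return Rn.from_matrix(np.c_[x,y,z])
def togo(P,sgn=1):
    s,p,R=pose()
    lin=R.inv().apply(np.asarray(P)-p)/300; rot=(R.inv()*Rgoal(sgn)).as_rotvec()/.5
    return lin.round(4),rot.round(4)
E
python3 - <<'E'
from h import *
s,p,R=pose();print(R.as_matrix().round(3))
for sg in(1,-1):
    for P in((519,38.3,420),(160,-500,420)): print(sg,P,togo(P,sg))
E
```

```text
[[-0.     0.952  0.306]
 [ 0.001  0.306 -0.952]
 [-1.     0.    -0.001]]
1 (519, 38.3, 420) (array([-0.7031,  1.6862, -1.3425]), array([-5.7189e+00,  2.0000e-04, -3.3000e-03]))
1 (160, -500, 420) (array([-0.705 , -0.0018, -0.    ]), array([-5.7189e+00,  2.0000e-04, -3.3000e-03]))
-1 (519, 38.3, 420) (array([-0.7031,  1.6862, -1.3425]), array([ 5.643e-01, -2.300e-03, -2.000e-04]))
-1 (160, -500, 420) (array([-0.705 , -0.0018, -0.    ]), array([ 5.643e-01, -2.300e-03, -2.000e-04]))
```

```bash
python3 -m jog '[{"linear":[-0.3,0.1,-0.1],"rotation":[0.1,0,0],"grip":85},{"linear":[-0.5,0.3,-0.25],"rotation":[0.3,0,0],"grip":85},{"linear":[-0.7,0.85,-0.67],"rotation":[0.564,0,0],"grip":85},{"linear":[-0.7,0.85,-0.67],"rotation":[0.564,0,0],"grip":85},{"linear":[-0.7,0.85,-0.67],"rotation":[0.564,0,0],"grip":85},{"linear":[-0.7,0.85,-0.67],"rotation":[0.564,0,0],"grip":85},{"linear":[-0.7,0.85,-0.67],"rotation":[0.564,0,0],"grip":85},{"linear":[-0.7,0.85,-0.67],"rotation":[0.564,0,0],"grip":85},{"linear":[-0.7,0.85,-0.67],"rotation":[0.564,0,0],"grip":85},{"linear":[-0.7,0.85,-0.67],"rotation":[0.564,0,0],"grip":85}]'
python3 - <<'E'
from h import *
print(sense()["joints"],togo((519,38.3,400),-1),togo((519,38.3,297),-1))
E
```

```text
time_s: 0.93
eef_pos: [343.2, -227.7, 421.1]
ee_rot: [0.509, 0.493, 0.507, -0.492]
force: [0.0, 0.2, 0.1]
grip_width: 0.997
[-8.72984837e-01 -1.59156699e-03  1.32766687e+00  1.37952791e-03
  1.81338377e+00  6.66990260e-01] (array([ 0.071 ,  0.6132, -0.868 ]), array([ 0.0051,  0.0017, -0.0047])) (array([ 0.4143,  0.6123, -0.8683]), array([ 0.0051,  0.0017, -0.0047]))
```

```bash
python3 -m jog '[{"linear":[0.06,0.613,-0.868],"rotation":[0.005,0.002,-0.005],"grip":85},{"linear":[0.06,0.613,-0.868],"rotation":[0.005,0.002,-0.005],"grip":85},{"linear":[0.06,0.613,-0.868],"rotation":[0.005,0.002,-0.005],"grip":85},{"linear":[0.06,0.613,-0.868],"rotation":[0.005,0.002,-0.005],"grip":85},{"linear":[0.06,0.613,-0.868],"rotation":[0.005,0.002,-0.005],"grip":85},{"linear":[0.06,0.613,-0.868],"rotation":[0.005,0.002,-0.005],"grip":85},{"linear":[0.06,0.613,-0.868],"rotation":[0.005,0.002,-0.005],"grip":85},{"linear":[0.06,0.613,-0.868],"rotation":[0.005,0.002,-0.005],"grip":85},{"linear":[0.06,0.613,-0.868],"rotation":[0.005,0.002,-0.005],"grip":85},{"linear":[0.06,0.613,-0.868],"rotation":[0.005,0.002,-0.005],"grip":85}]'
python3 - <<'E'
from h import *
p,d=capture("scene");cv2.imwrite("pics/s2.png",cv2.resize(p[60:360,220:520,::-1],None,fx=2,fy=2))
print(togo((519,38.3,297),-1))
E
```

```text
time_s: 1.77
eef_pos: [519.2, 39.4, 402.3]
ee_rot: [0.507, 0.492, 0.508, -0.493]
force: [-0.0, -0.1, 0.1]
grip_width: 0.998
(array([3.528e-01, 9.000e-04, 3.000e-04]), array([ 0.0018, -0.0003,  0.0024]))
```

View pics/s2.png

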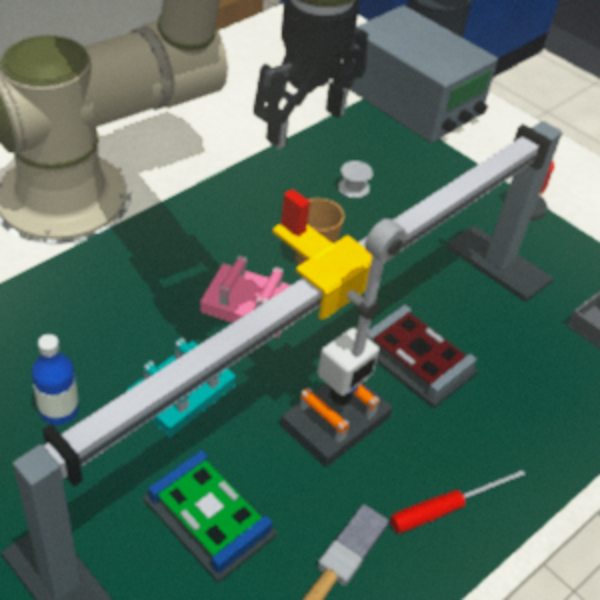

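The gripper is above the handle (scene crop: handle at (295,212), gripper at (310,90)). Descend and grip.

```bash
python3 -m jog '[{"linear":[0.12,0,0],"rotation":[0.002,0,0.002],"grip":85},{"linear":[0.24,0.001,0],"rotation":[0.002,0,0.002],"grip":85},{"linear":[0.33,0.001,0],"rotation":[0.002,0,0.002],"grip":85},{"linear":[0.353,0.001,0],"rotation":[0.002,0,0.002],"grip":60},{"linear":[0.353,0.001,0],"rotation":[0.002,0,0.002],"grip":30},{"linear":[0.353,0.001,0],"rotation":[0.002,0,0.002],"grip":10},{"linear":[0.353,0.001,0],"rotation":[0.002,0,0.002],"grip":10},{"linear":[0.353,0.001,0],"rotation":[0.002,0,0.002],"grip":10},{"linear":[0.353,0.001,0],"rotation":[0.002,0,0.002],"grip":10},{"linear":[0.353,0.001,0],"rotation":[0.002,0,0.002],"grip":10}]' 50
python3 - <<'E'
from h import *
p,d=capture("scene");cv2.imwrite("pics/s3.png",cv2.resize(p[110:310,300:500,::-1],None,fx=3,fy=3));np.save("s3.npy",d)
s,p,R=pose();print(s["force"],s["wrist_torque"],p,R.as_matrix().round(4))
E
```

```text
time_s: 2.65
eef_pos: [519.5, 38.3, 298.5]
ee_rot: [0.508, 0.493, 0.506, -0.492]
force: [-0.6, -0.7, 6.1]
grip_width: 0.172
[-1.20874888 -0.6806192   7.39229334] [-0.00817958  0.10582657  0.03882208] [519.48741727  38.25740191 298.53000437] [[ 2.700e-03  9.996e-01  2.860e-02]
 [-5.000e-04  2.860e-02 -9.996e-01]
 [-1.000e+00  2.700e-03  6.000e-04]]
```

View pics/s3.png

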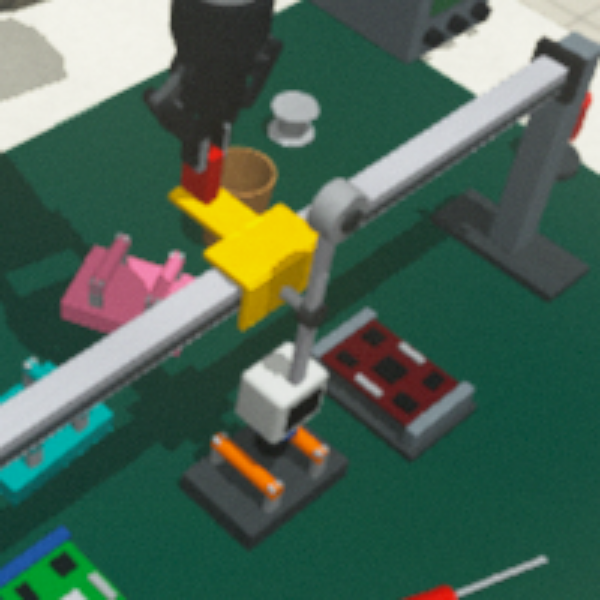

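Gripped: red block between the fingers, nose still between the orange bars. Draw slowly for the first 84 mm.

```bash
python3 -m jog '[{"linear":[0,0,0.01],"rotation":[0,0,0],"grip":10},{"linear":[0,0,0.024],"rotation":[0,0,0],"grip":10},{"linear":[0,0,0.038],"rotation":[0,0,0],"grip":10},{"linear":[0,0,0.052],"rotation":[0,0,0],"grip":10},{"linear":[0,0,0.066],"rotation":[0,0,0],"grip":10},{"linear":[0,0,0.08],"rotation":[0,0,0],"grip":10},{"linear":[0,0,0.094],"rotation":[0,0,0],"grip":10},{"linear":[0,0,0.108],"rotation":[0,0,0],"grip":10},{"linear":[0,0,0.122],"rotation":[0,0,0],"grip":10},{"linear":[0,0,0.136],"rotation":[0,0,0],"grip":10},{"linear":[0,0,0.15],"rotation":[0,0,0],"grip":10},{"linear":[0,0,0.164],"rotation":[0,0,0],"grip":10},{"linear":[0,0,0.178],"rotation":[0,0,0],"grip":10},{"linear":[0,0,0.192],"rotation":[0,0,0],"grip":10},{"linear":[0,0,0.206],"rotation":[0,0,0],"grip":10},{"linear":[0,0,0.22],"rotation":[0,0,0],"grip":10},{"linear":[0,0,0.234],"rotation":[0,0,0],"grip":10},{"linear":[0,0,0.248],"rotation":[0,0,0],"grip":10},{"linear":[0,0,0.26],"rotation":[0,0,0],"grip":10}]'
python3 - <<'E'
from h import *
p,d=capture("scene");cv2.imwrite("pics/s4.png",cv2.resize(p[110:350,280:480,::-1],None,fx=2.5,fy=2.5));np.save("s4.npy",d);cv2.imwrite("pics/s4f.png",p[:,:,::-1])
s,p,R=pose();print(s["force"],p,R.as_matrix().round(4))
E
```

```text
time_s: 4.28
eef_pos: [521.8, -40.2, 298.6]
ee_rot: [0.508, 0.493, 0.506, -0.492]
force: [2.7, 2.8, -1.1]
grip_width: 0.176
[ 2.44046744 -0.33829622 -0.87252899] [521.81993226 -40.77444448 298.57022965] [[ 0.0029  0.9996  0.028 ]
 [-0.0011  0.028  -0.9996]
 [-1.      0.0028  0.0012]]
```

View pics/s4.png

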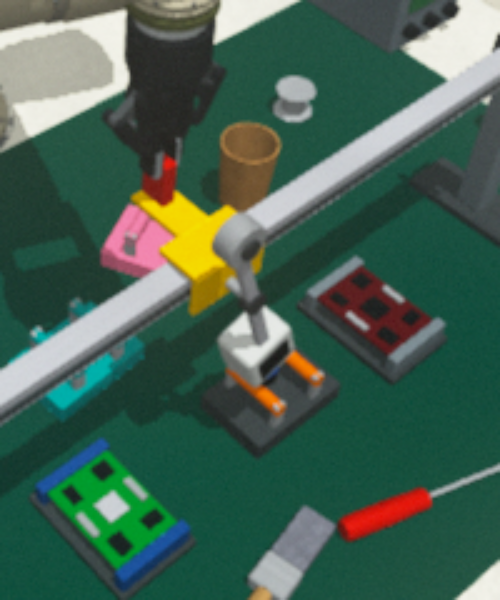

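The camera is tilted but still held by the bar (head at (255,345) in the crop, block unmoved). I'll build the angle measurement and a swing planner before the release.

```bash
cat >> h.py <<'E'
RX=np.array([RY[1],-RY[0],0])
FT=-209.1
K_=C["scene"]["intrinsics"];T_=C["scene"]["world_from_camera"]
U,V=np.meshgrid(np.arange(640),np.arange(400))
DIR=np.stack([(U-K_[0,2])/K_[0,0],-(V-K_[1,2])/K_[1,1],-np.ones(U.shape)],-1)@T_[:3,:3].T
def angle(img,d,fc):
    """swing angle from head+bar points; fc carriage coordinate (mm)"""
    P=T_[:3,3]+DIR*d[...,None]
    f=P@RY;g=P@RX;z=P[...,2]
    h=cv2.cvtColor(img,cv2.COLOR_RGB2HSV)
    m=(d>0)&(g>595)&(g<690)&(z>75)&(z<235)&(abs(f-fc)<140)&(h[...,1]<70)&(h[...,2]>120)&(z-75>0)
    m=cv2.morphologyEx(m.astype(np.uint8),cv2.MORPH_OPEN,np.ones((3,3)))
    c,l,st,ce=cv2.connectedComponentsWithStats(m)
    if c<2:return np.nan,np.nan,0
    i=1+np.argmax(st[1:,4]);q=l==i
    df=np.median(f[q])-fc;dz=250-np.median(z[q])
    return np.arctan2(df,dz),np.median(z[q]),q.sum()
def fcar():
    return sense()["eef_pos"]@RY
E
python3 - <<'E'
from h import *
im=cv2.imread("pics/scene0.png")[:,:,::-1].copy();print("start",angle(im,np.load("scene0.npy"),23.6))
im=cv2.imread("pics/s4f.png")[:,:,::-1].copy();print("s4",angle(im,np.load("s4.npy"),fcar()),fcar())
E
```

```text
start (np.float64(-0.14067652954003146), np.float64(161.37898342021515), np.int64(434))
s4 (np.float64(0.22500918531636496), np.float64(165.00104492472673), np.int64(404)) -55.68168029574029
```

```bash
cat >> h.py <<'E'
B0=-0.14
def burst(n,save=None):
    import json
    out=[]
    for i in range(n):
        t=sense()["time_s"];f=fcar();p,d=capture("scene")
        a,z,c=angle(p,d,f);out.append((t,f,a-B0,z,c))
    if save: cv2.imwrite(save,p[:,:,::-1])
    return np.array(out)
def sim(rows,f0,th,om,per,lag=.02,dt=1/1200):
    """rows: carriage shift (mm, towards +f) at end of each 1/12 s"""
    w=2*np.pi/per;n=len(rows);t=np.arange(0,n/12+.25,dt)
    x=np.interp(t-lag,np.arange(n+1)/12,np.r_[0,rows])
    # light smoothing of the arm's response
    k=int(.03/dt);x=np.convolve(np.r_[np.full(k,0.),x],np.ones(k)/k,'full')[k:k+len(t)]
    v=np.gradient(x,dt);a=np.gradient(v,dt)/1000
    T=np.zeros(len(t));O=T.copy();T[0]=th;O[0]=om
    for i in range(len(t)-1):
        O[i+1]=O[i]+dt*(-w*w*np.sin(T[i])-w*w/9.81*a[i]);T[i+1]=T[i]+dt*O[i+1]
    return t,x,T,O
def plan(th,om,per,dist,N=18,lag=.02):
    """least-acceleration rows (N, ending at dist mm) that end at rest"""
    from scipy.optimize import least_squares
    w=2*np.pi/per
    def full(q): return np.r_[q,dist,dist]
    def res(q):
        r=full(q);t,x,T,O=sim(r,0,th,om,per,lag,1/600)
        acc=np.diff(np.r_[0,0,r,dist],2)
        return np.r_[100*T[-1],100*O[-1]/w,acc*.02]
    q0=np.linspace(0,dist,N-1)[1:]
    s=least_squares(res,q0);return full(s.x)
def report(rows,th,om,per):
    t,x,T,O=sim(rows,0,th,om,per)
    print("rows/-300:",(-rows/300).round(3).tolist());print("maxstep",abs(np.diff(np.r_[0,rows])).max().round(1),"theta range",T.min().round(3),T.max().round(3),"end",T[-1].round(3),O[-1].round(3))
E
python3 -m jog '[{"linear":[0,0,0.012],"rotation":[0,0,0],"grip":10},{"linear":[0,0,0.024],"rotation":[0,0,0],"grip":10},{"linear":[0,0,0.034],"rotation":[0,0,0],"grip":10}]'
python3 - <<'E'
from h import *
print(burst(1).round(3),fcar())
E
```

```text
time_s: 4.58
eef_pos: [522.1, -51.4, 298.6]
ee_rot: [0.508, 0.493, 0.506, -0.493]
force: [1.9, 3.2, -1.3]
grip_width: 0.173
[[ 4.5830e+00 -6.6264e+01  3.8600e-01  1.6568e+02  3.9700e+02]] -66.74875084381866
```

```bash
python3 -m jog '[{"linear":[0,0,0.01],"rotation":[0,0,0],"grip":10}]'
python3 - <<'E'
from h import *
print(burst(2).round(3),fcar())
E
```

```text
time_s: 4.72
eef_pos: [522.2, -54.7, 298.6]
ee_rot: [0.508, 0.493, 0.506, -0.493]
force: [3.5, 3.1, -1.7]
grip_width: 0.168
[[ 4.71700e+00 -6.96590e+01  4.01000e-01  1.66069e+02  3.81000e+02]
 [ 4.76700e+00 -7.04880e+01  3.86000e-01  1.65456e+02  4.15000e+02]] -70.4598618215752
```

```bash

python3 - <<'E'
from h import *
print(burst(2).round(3),fcar())
E
```

```text
[[ 4.81700e+00 -7.04600e+01  3.73000e-01  1.65661e+02  4.12000e+02]
 [ 4.86700e+00 -7.04820e+01  3.78000e-01  1.65188e+02  4.15000e+02]] -70.37159747600565
```

```bash
python3 -m jog '[{"linear":[0,0,0.007],"rotation":[0,0,0],"grip":10}]'
python3 - <<'E'
from h import *
print(burst(2).round(3),fcar())
E
```

```text
time_s: 5.0
eef_pos: [522.3, -57.2, 298.6]
ee_rot: [0.508, 0.493, 0.506, -0.493]
force: [3.6, 3.2, -1.4]
grip_width: 0.17
[[ 5.00000e+00 -7.21000e+01  3.85000e-01  1.65395e+02  4.06000e+02]
 [ 5.05000e+00 -7.26100e+01  3.68000e-01  1.64768e+02  4.15000e+02]] -72.59978829693745
```

```bash
python3 -m jog '[{"linear":[0,0,0.007],"rotation":[0,0,0],"grip":10}]'
python3 - <<'E'
from h import *
print(burst(3).round(3),fcar())
E
```

```text
time_s: 5.18
eef_pos: [522.4, -59.4, 298.6]
ee_rot: [0.508, 0.493, 0.506, -0.493]
force: [2.8, 3.2, -1.8]
grip_width: 0.167
[[ 5.18300e+00 -7.43040e+01  3.62000e-01  1.64714e+02  4.10000e+02]
 [ 5.23300e+00 -7.48230e+01  3.27000e-01  1.63910e+02  3.99000e+02]
 [ 5.28300e+00 -7.48310e+01  2.77000e-01  1.63011e+02  4.02000e+02]] -74.84043155473236
```

```bash

python3 - <<'E'
from h import *
b=burst(3);print(b.round(3),fcar())
P=np.array([[5.183,.362],[5.233,.327],[5.283,.277]]+[[r[0],r[2]] for r in b])
now=sense()["time_s"];print(now)
for per in(1.2,1.36,1.5):
    w=2*np.pi/per;t=P[:,0]-now
    A=np.c_[np.cos(w*t),np.sin(w*t)/w]
    s,r,_,_=np.linalg.lstsq(A,P[:,1],rcond=None);print(per,s,r, np.hypot(s[0],s[1]/w))
    # plan over several N
    if per==1.36:
        for N in(12,15,18):
            rows=plan(s[0],s[1],per,FT-fcar(),N);print(N);report(rows,s[0],s[1],per)
E
```

```text
[[ 5.33300e+00 -7.48400e+01  2.10000e-01  1.62551e+02  4.15000e+02]
 [ 5.38300e+00 -7.48450e+01  1.30000e-01  1.61916e+02  4.34000e+02]
 [ 5.43300e+00 -7.48590e+01  1.50000e-02  1.61757e+02  4.62000e+02]] -74.82317812421168
5.4833
1.2 [-0.07045425 -1.89377754] [0.00025287] 0.3684830307562024
1.36 [-0.05851666 -1.78334312] [0.00051026] 0.3904161361909287
12
rows/-300: [0.027, 0.093, 0.196, 0.321, 0.445, 0.547, 0.606, 0.613, 0.573, 0.506, 0.448, 0.448]
maxstep 37.4 theta range -0.289 0.084 end -0.001 -0.004
15
rows/-300: [0.054, 0.146, 0.257, 0.37, 0.47, 0.546, 0.591, 0.606, 0.594, 0.563, 0.525, 0.488, 0.461, 0.448, 0.448]
maxstep 34.0 theta range -0.258 0.059 end -0.001 0.004
18
rows/-300: [0.05, 0.137, 0.244, 0.354, 0.453, 0.529, 0.577, 0.594, 0.585, 0.555, 0.515, 0.476, 0.445, 0.428, 0.427, 0.436, 0.448, 0.448]
maxstep 33.0 theta range -0.264 0.072 end 0.0 0.007
1.5 [-0.05117592 -1.71194094] [0.00079909] 0.4118873968594368
```

```bash
python3 -m jog '[{"linear":[0,0,0.054],"rotation":[0,0,0],"grip":10},{"linear":[0,0,0.146],"rotation":[0,0,0],"grip":10},{"linear":[0,0,0.257],"rotation":[0,0,0],"grip":10},{"linear":[0,0,0.37],"rotation":[0,0,0],"grip":10},{"linear":[0,0,0.47],"rotation":[0,0,0],"grip":10},{"linear":[0,0,0.546],"rotation":[0,0,0],"grip":10},{"linear":[0,0,0.591],"rotation":[0,0,0],"grip":10},{"linear":[0,0,0.606],"rotation":[0,0,0],"grip":10},{"linear":[0,0,0.594],"rotation":[0,0,0],"grip":10},{"linear":[0,0,0.563],"rotation":[0,0,0],"grip":10},{"linear":[0,0,0.525],"rotation":[0,0,0],"grip":10},{"linear":[0,0,0.488],"rotation":[0,0,0],"grip":10},{"linear":[0,0,0.461],"rotation":[0,0,0],"grip":10},{"linear":[0,0,0.448],"rotation":[0,0,0],"grip":10},{"linear":[0,0,0.448],"rotation":[0,0,0],"grip":10}]'
python3 - <<'E'
from h import *
b=burst(28,"pics/s5.png");np.save("b5.npy",b);print(b[:,[0,1,2]].round(3).tolist(),fcar(),sense()["force"])
from scipy.optimize import least_squares
now=sense()["time_s"];t=b[:,0]-now
f=lambda q:q[0]*np.cos(q[2]*t)+q[1]*np.sin(q[2]*t)+q[3]-b[:,2]
s=least_squares(f,[.1,.1,4.6,0],loss="soft_l1",f_scale=.02);q=s.x
print("th",q[0],"om",q[1]*q[2],"per",2*np.pi/q[2],"off",q[3],"amp",np.hypot(q[0],q[1]),"rms",np.std(f(q)),now)
E
```

```text
time_s: 6.73
eef_pos: [526.4, -193.1, 298.6]
ee_rot: [0.508, 0.493, 0.506, -0.493]
force: [6.2, 2.2, -4.2]
grip_width: 0.173
[[6.733, -208.115, -0.022], [6.783, -208.362, 0.043], [6.833, -208.496, 0.104], [6.883, -208.588, 0.14], [6.933, -208.623, 0.187], [6.983, -208.638, 0.194], [7.033, -208.647, 0.203], [7.083, -208.648, 0.213], [7.133, -208.669, 0.205], [7.183, -208.67, 0.19], [7.233, -208.658, 0.16], [7.283, -208.677, 0.119], [7.333, -208.658, 0.092], [7.383, -208.702, 0.022], [7.433, -208.682, -0.07], [7.483, -208.686, -0.106], [7.533, -208.709, -0.14], [7.583, -208.698, -0.163], [7.633, -208.677, -0.174], [7.683, -208.699, -0.186], [7.733, -208.73, -0.183], [7.783, -208.719, -0.16], [7.833, -208.713, -0.148], [7.883, -208.703, -0.098], [7.933, -208.693, -0.056], [7.983, -208.689, 0.026], [8.033, -208.703, 0.084], [8.083, -208.731, 0.138]] -208.69907642645646 [ 5.56385787  2.29998638 -3.75689794]
th 0.14558950316786506 om 0.7724821486208894 per 1.2192451706849552 off 0.017528413226473354 amp 0.2089643652653696 rms 0.013224296359415865 8.1333
```

View pics/s5.png

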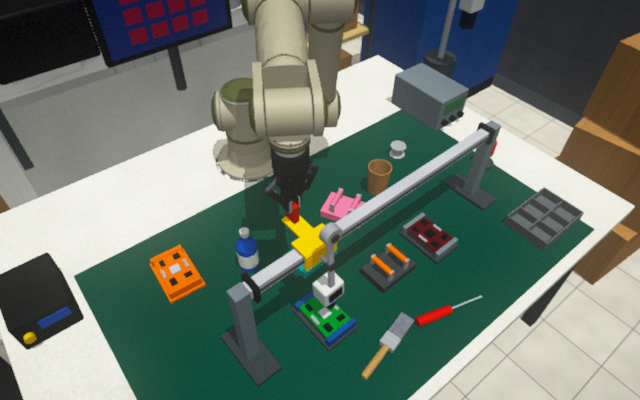

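Camera is free, over the green board (head at (328,290)), swinging with amplitude 0.21 and period 1.22 s. Plan the cancelling move.

```bash
python3 - <<'E'
from h import *
for N in(14,17,20):
    r=plan(.1456,.7725,1.219,FT-fcar(),N);report(r,.1456,.7725,1.219)
    report(r,.1456,.7725,1.24)
E
```

```text
rows/-300: [-0.031, -0.075, -0.118, -0.147, -0.157, -0.146, -0.118, -0.081, -0.044, -0.015, 0.001, 0.005, 0.001, 0.001]
maxstep 13.3 theta range -0.066 0.181 end 0.0 -0.004
rows/-300: [-0.031, -0.075, -0.118, -0.147, -0.157, -0.146, -0.118, -0.081, -0.044, -0.015, 0.001, 0.005, 0.001, 0.001]
maxstep 13.3 theta range -0.064 0.183 end 0.01 0.042
rows/-300: [-0.02, -0.051, -0.083, -0.107, -0.117, -0.112, -0.091, -0.059, -0.023, 0.011, 0.035, 0.047, 0.045, 0.033, 0.015, 0.001, 0.001]
maxstep 10.8 theta range -0.096 0.189 end -0.001 -0.002
rows/-300: [-0.02, -0.051, -0.083, -0.107, -0.117, -0.112, -0.091, -0.059, -0.023, 0.011, 0.035, 0.047, 0.045, 0.033, 0.015, 0.001, 0.001]
maxstep 10.8 theta range -0.095 0.19 end 0.014 -0.038
rows/-300: [-0.01, -0.024, -0.038, -0.047, -0.047, -0.036, -0.015, 0.014, 0.046, 0.077, 0.101, 0.115, 0.117, 0.107, 0.087, 0.061, 0.035, 0.014, 0.001, 0.001]
maxstep 9.7 theta range -0.128 0.198 end -0.0 0.003
rows/-300: [-0.01, -0.024, -0.038, -0.047, -0.047, -0.036, -0.015, 0.014, 0.046, 0.077, 0.101, 0.115, 0.117, 0.107, 0.087, 0.061, 0.035, 0.014, 0.001, 0.001]
maxstep 9.7 theta range -0.129 0.2 end 0.001 -0.096
```

```bash
python3 -m jog '[{"linear":[0,0,-0.031],"rotation":[0,0,0],"grip":10},{"linear":[0,0,-0.075],"rotation":[0,0,0],"grip":10},{"linear":[0,0,-0.118],"rotation":[0,0,0],"grip":10},{"linear":[0,0,-0.147],"rotation":[0,0,0],"grip":10},{"linear":[0,0,-0.157],"rotation":[0,0,0],"grip":10},{"linear":[0,0,-0.146],"rotation":[0,0,0],"grip":10},{"linear":[0,0,-0.118],"rotation":[0,0,0],"grip":10},{"linear":[0,0,-0.081],"rotation":[0,0,0],"grip":10},{"linear":[0,0,-0.044],"rotation":[0,0,0],"grip":10},{"linear":[0,0,-0.015],"rotation":[0,0,0],"grip":10},{"linear":[0,0,0.001],"rotation":[0,0,0],"grip":10},{"linear":[0,0,0.005],"rotation":[0,0,0],"grip":10},{"linear":[0,0,0.001],"rotation":[0,0,0],"grip":10},{"linear":[0,0,0.001],"rotation":[0,0,0],"grip":10}]'
python3 - <<'E'
from h import *
b=burst(25,"pics/s6.png");print(b[:,2].round(3).tolist(),fcar(),sense()["force"])
from scipy.optimize import least_squares
now=sense()["time_s"];t=b[:,0]-now
w=2*np.pi/1.219
A=np.c_[np.cos(w*t),np.sin(w*t),np.ones(len(t))][4:]
q=np.linalg.lstsq(A,b[4:,2],rcond=None)[0]
print("th",q[0],"om",q[1]*w,"off",q[2],"amp",np.hypot(q[0],q[1]),"rms",np.std(A@q-b[4:,2]),now)
for N in (14,18):
    r=plan(q[0],q[1]*w,1.219,FT-fcar(),N);report(r,q[0],q[1]*w,1.219)
im=cv2.imread("pics/s6.png")[240:370,250:400];cv2.imwrite("pics/s6c.png",cv2.resize(im,None,fx=4,fy=4,interpolation=cv2.INTER_CUBIC))
E
```

```text
time_s: 9.3
eef_pos: [526.4, -194.2, 298.6]
ee_rot: [0.508, 0.493, 0.505, -0.493]
force: [4.2, -1.9, -0.5]
grip_width: 0.171
[-0.096, -0.09, -0.096, -0.104, -0.084, -0.069, -0.042, -0.015, 0.025, 0.055, 0.083, 0.103, 0.114, 0.127, 0.127, 0.112, 0.119, 0.099, 0.086, 0.047, 0.029, -0.013, -0.035, -0.085, -0.081] -208.9219856579455 [ 3.74154249  0.14887559 -0.42436673]
th -0.11235382204120867 om -0.18058714301514556 off 0.015017430791461303 amp 0.11768976523871258 rms 0.007431041499302518 10.55
rows/-300: [0.02, 0.046, 0.067, 0.076, 0.071, 0.054, 0.029, 0.004, -0.016, -0.025, -0.022, -0.011, 0.001, 0.001]
maxstep 7.8 theta range -0.116 0.06 end 0.0 0.002
rows/-300: [0.006, 0.015, 0.021, 0.023, 0.018, 0.006, -0.011, -0.03, -0.048, -0.062, -0.068, -0.067, -0.057, -0.042, -0.025, -0.009, 0.001, 0.001]
maxstep 5.7 theta range -0.117 0.079 end 0.0 -0.001
```

View pics/s6c.png

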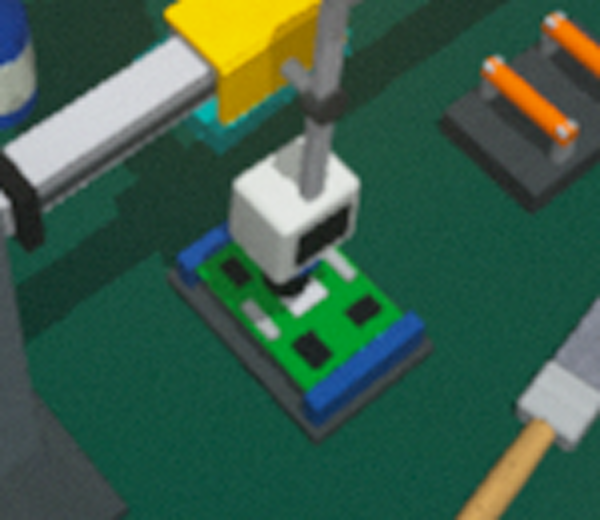

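The nose is near the chip (black nose at (285,280) in the crop, chip at (305,295)), amplitude 0.12. I'll calibrate lag and angle scale from the recorded move.

```bash
python3 - <<'E'
from h import *
from scipy.optimize import least_squares
per=1.219;w=2*np.pi/per
rows2=-300*np.array([-0.031,-0.075,-0.118,-0.147,-0.157,-0.146,-0.118,-0.081,-0.044,-0.015,0.001,0.005,0.001,0.001])
obs=complex(-.11235,-.18059/w)  # at 10.55
rows1=-300*np.array([.054,.146,.257,.37,.47,.546,.591,.606,.594,.563,.525,.488,.461,.448,.448])
# state at 5.4833, fitted with per 1.219 minus offset .016
P=np.array([[5.233,.327],[5.283,.277],[5.333,.21],[5.383,.13],[5.433,.015]]);t=P[:,0]-5.4833
s=np.linalg.lstsq(np.c_[np.cos(w*t),np.sin(w*t)/w],P[:,1]-.016,rcond=None)[0];print(s)
# obs1 at 8.1333
def end(rows,th,om,lag,sc,t0,t1):
    tt,x,T,O=sim(rows,0,th/sc,om/sc,per,lag,1/600)
    z=complex(T[-1],O[-1]/w)*np.exp(-1j*w*(t1-t0-tt[-1]));return z*sc
for lag in np.arange(-.06,.13,.02):
  print(lag.round(2),*[ (sc,np.round(end(rows2,.1456,.7725,lag,sc,8.1333,10.55)-obs,3),np.round(end(rows1,s[0],s[1],lag,sc,5.4833,8.1333)-complex(.1456,.7725/w),3)) for sc in(1.,1.1,1.3)])
E
```

```text
[-0.08253818 -1.82349517]
-0.06 (1.0, np.complex128(0.04+0.224j), np.complex128(-0.232-0.273j)) (1.1, np.complex128(0.021+0.226j), np.complex128(-0.207-0.273j)) (1.3, np.complex128(-0.018+0.23j), np.complex128(-0.155-0.274j))
-0.04 (1.0, np.complex128(0.057+0.166j), np.complex128(-0.183-0.19j)) (1.1, np.complex128(0.04+0.162j), np.complex128(-0.152-0.183j)) (1.3, np.complex128(0.004+0.155j), np.complex128(-0.09-0.169j))
-0.02 (1.0, np.complex128(0.076+0.108j), np.complex128(-0.137-0.11j)) (1.1, np.complex128(0.06+0.099j), np.complex128(-0.101-0.095j)) (1.3, np.complex128(0.028+0.08j), np.complex128(-0.029-0.067j))
0.0 (1.0, np.complex128(0.096+0.052j), np.complex128(-0.093-0.032j)) (1.1, np.complex128(0.081+0.037j), np.complex128(-0.053-0.01j)) (1.3, np.complex128(0.053+0.007j), np.complex128(0.028+0.033j))
0.02 (1.0, np.complex128(0.112+0.035j), np.complex128(-0.113+0.011j)) (1.1, np.complex128(0.1+0.018j), np.complex128(-0.075+0.037j)) (1.3, np.complex128(0.074-0.015j), np.complex128(0.001+0.089j))
0.04 (1.0, np.complex128(0.13+0.023j), np.complex128(-0.142+0.048j)) (1.1, np.comple
[... 210 characters left out ...]
0.006j), np.complex128(-0.143+0.116j)) (1.3, np.complex128(0.122-0.044j), np.complex128(-0.079+0.183j))
0.08 (1.0, np.complex128(0.168+0.004j), np.complex128(-0.212+0.112j)) (1.1, np.complex128(0.161-0.016j), np.complex128(-0.183+0.15j)) (1.3, np.complex128(0.147-0.055j), np.complex128(-0.126+0.223j))
0.1 (1.0, np.complex128(0.189-0.002j), np.complex128(-0.251+0.138j)) (1.1, np.complex128(0.184-0.022j), np.complex128(-0.227+0.178j)) (1.3, np.complex128(0.174-0.063j), np.complex128(-0.178+0.258j))
0.12 (1.0, np.complex128(0.21-0.006j), np.complex128(-0.294+0.159j)) (1.1, np.complex128(0.207-0.027j), np.complex128(-0.274+0.202j)) (1.3, np.complex128(0.201-0.068j), np.complex128(-0.233+0.286j))
```

```bash
cat >> h.py <<'E'
GP=None
def head(img,d,fc):
    """centroid of the white head's silhouette cast on the swing plane -> (f,z)"""
    P=T_[:3,3]+DIR*d[...,None];f=P@RY;g=P@RX;z=P[...,2]
    h=cv2.cvtColor(img,cv2.COLOR_RGB2HSV)
    m=(d>0)&(g>590)&(g<700)&(z>78)&(z<172)&(abs(f-fc)<140)
    c,l,st,ce=cv2.connectedComponentsWithStats(cv2.morphologyEx(m.astype(np.uint8),cv2.MORPH_OPEN,np.ones((3,3))))
    i=1+np.argmax(st[1:,4]);u,v=ce[i]
    o,dd=ray("scene",u,v);g0=np.array([594.6,0,0])@RX+45
    q=o+dd*(g0-o@RX)/(dd@RX)
    return q@RY,q[2],st[i,4]
def burst2(n,save=None):
    out=[]
    for i in range(n):
        t=sense()["time_s"];f=fcar();p,d=capture("scene");hf,hz,c=head(p,d,f)
        out.append((t,f,np.arctan2(hf-f,250-hz),hz,c))
    if save: cv2.imwrite(save,p[:,:,::-1]);np.save(save+".npy",d)
    return np.array(out)
def fit(b,per=None):
    from scipy.optimize import least_squares
    now=sense()["time_s"];t=b[:,0]-now
    f=lambda q:q[0]*np.cos(q[2]*t)+q[1]*np.sin(q[2]*t)+q[3]-b[:,2]
    if per: 
        w=2*np.pi/per;g=lambda p:f([p[0],p[1],w,p[2]]);s=least_squares(g,[.1,.1,0],loss="soft_l1",f_scale=.01);q=np.r_[s.x[:2],w,s.x[2]]
    else: q=least_squares(f,[.1,.1,5.1,0],loss="soft_l1",f_scale=.01).x
    print("th %.4f om %.4f per %.4f off %.4f amp %.4f rms %.4f now %.3f"%(q[0],q[1]*q[2],2*np.pi/q[2],q[3],np.hypot(q[0],q[1]),np.std(f(q)),now))
    return q
E
python3 - <<'E'
from h import *
for n,nd,fc in(("scene0","scene0.npy",23.6),("s4f","s4.npy",-55.68)):
    im=cv2.imread(f"pics/{n}.png")[:,:,::-1].copy();f,z,c=head(im,np.load(nd),fc);print(n,np.arctan2(f-fc,250-z),z,c)
b=burst2(28,"pics/s7.png");print(b[:,2].round(3).tolist(),b[::5,3:])
fit(b);fit(b,1.22);print(fcar())
E
```

```text
scene0 0.017768164505759892 127.6028872430162 641
s4f 0.29753654516174566 124.86669896850253 500
[-0.062, -0.063, -0.062, -0.058, -0.047, -0.031, -0.011, 0.003, 0.021, 0.042, 0.054, 0.063, 0.078, 0.081, 0.082, 0.074, 0.062, 0.052, 0.035, 0.021, -0.001, -0.017, -0.031, -0.047, -0.058, -0.062, -0.064, -0.058] [[125.87486744 750.        ]
 [125.54486385 736.        ]
 [124.73090448 707.        ]
 [124.55621556 696.        ]
 [125.19815592 726.        ]
 [125.98210408 756.        ]]
th -0.0603 om 0.2032 per 1.2298 off 0.0083 amp 0.0722 rms 0.0018 now 11.950
th -0.0590 om 0.2139 per 1.2200 off 0.0088 amp 0.0722 rms 0.0018 now 11.950
-208.92280963283073
```

```bash
python3 - <<'E'
from h import *
a=(-.063,.217,1.228)
for N in(13,15,17):
    r=plan(*a,FT-fcar(),N);report(r,*a)
E
```

```text
rows/-300: [0.013, 0.026, 0.032, 0.026, 0.011, -0.01, -0.03, -0.042, -0.043, -0.033, -0.015, 0.001, 0.001]
maxstep 6.3 theta range -0.063 0.065 end 0.0 0.0
rows/-300: [0.005, 0.009, 0.01, 0.005, -0.006, -0.02, -0.035, -0.046, -0.052, -0.05, -0.04, -0.026, -0.01, 0.001, 0.001]
maxstep 4.6 theta range -0.063 0.062 end 0.0 -0.001
rows/-300: [0.0, -0.001, -0.006, -0.014, -0.024, -0.037, -0.048, -0.057, -0.061, -0.061, -0.055, -0.044, -0.031, -0.017, -0.006, 0.001, 0.001]
maxstep 4.1 theta range -0.063 0.059 end 0.0 -0.001
```

```bash
python3 -m jog '[{"linear":[0,0,0.005],"rotation":[0,0,0],"grip":10},{"linear":[0,0,0.009],"rotation":[0,0,0],"grip":10},{"linear":[0,0,0.01],"rotation":[0,0,0],"grip":10},{"linear":[0,0,0.005],"rotation":[0,0,0],"grip":10},{"linear":[0,0,-0.006],"rotation":[0,0,0],"grip":10},{"linear":[0,0,-0.02],"rotation":[0,0,0],"grip":10},{"linear":[0,0,-0.035],"rotation":[0,0,0],"grip":10},{"linear":[0,0,-0.046],"rotation":[0,0,0],"grip":10},{"linear":[0,0,-0.052],"rotation":[0,0,0],"grip":10},{"linear":[0,0,-0.05],"rotation":[0,0,0],"grip":10},{"linear":[0,0,-0.04],"rotation":[0,0,0],"grip":10},{"linear":[0,0,-0.026],"rotation":[0,0,0],"grip":10},{"linear":[0,0,-0.01],"rotation":[0,0,0],"grip":10},{"linear":[0,0,0.001],"rotation":[0,0,0],"grip":10},{"linear":[0,0,0.001],"rotation":[0,0,0],"grip":10}]'
python3 - <<'E'
from h import *
b=burst2(26,"pics/s8.png");print(b[:,2].round(3).tolist())
fit(b[3:]);q=fit(b[3:],1.225);print(fcar(),sense()["force"])
im=cv2.imread("pics/s8.png")[260:350,280:370];cv2.imwrite("pics/s8c.png",cv2.resize(im,None,fx=6,fy=6,interpolation=cv2.INTER_CUBIC))
E
```

```text
time_s: 13.2
eef_pos: [526.5, -195.5, 298.6]
ee_rot: [0.508, 0.494, 0.505, -0.493]
force: [4.2, -2.1, -1.3]
grip_width: 0.171
[0.013, 0.009, 0.004, 0.003, -0.001, -0.002, -0.003, -0.004, -0.006, -0.005, -0.003, -0.002, 0.003, 0.007, 0.015, 0.017, 0.015, 0.02, 0.024, 0.024, 0.024, 0.023, 0.017, 0.017, 0.013, 0.007]
th -0.0042 om -0.0762 per 1.1637 off 0.0088 amp 0.0147 rms 0.0015 now 14.500
th -0.0020 om -0.0728 per 1.2250 off 0.0086 amp 0.0143 rms 0.0018 now 14.500
-209.23519085969735 [ 4.17579124 -2.00002748 -1.38236126]
```

View pics/s8c.png

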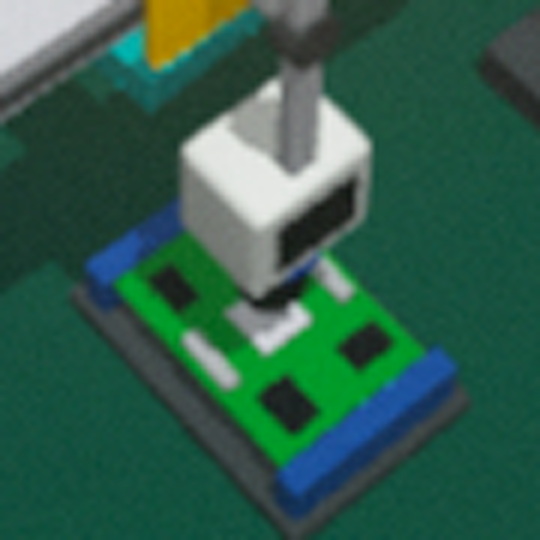

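```bash
python3 - <<'E'
from h import *
for z in(50,55,60,65): print(z,proj("scene",(645.8,-190.7,z)),proj("scene",np.array([645.8,-190.7,z])+15*RY))
im=cv2.imread("pics/s8.png");h=cv2.cvtColor(im,cv2.COLOR_BGR2HSV)
m=np.zeros(im.shape[:2],np.uint8);m[298:316,312:342]=1
k=((h[...,2]<45)&(m>0)).astype(np.uint8)
c,l,st,ce=cv2.connectedComponentsWithStats(k)
for i in range(1,c):
    if st[i,4]>8: print(st[i],ce[i])
t=capture("top")[0];cv2.imwrite("pics/t8.png",cv2.resize(t[120:200,320:400,::-1],None,fx=6,fy=6,interpolation=cv2.INTER_CUBIC))
E
```

```text
50 [324.39544676 308.81171477] [328.94082287 305.41419729]
55 [324.44097369 307.76912809] [329.00037807 304.36710201]
60 [324.48678966 306.71992217] [329.06030913 303.31339839]
65 [324.53289744 305.66403378] [329.12061963 302.25302367]
[327 298   8   6  28] [329.60714286 299.71428571]
[322 306   9   5  17] [326.47058824 308.70588235]
```

View pics/t8.png

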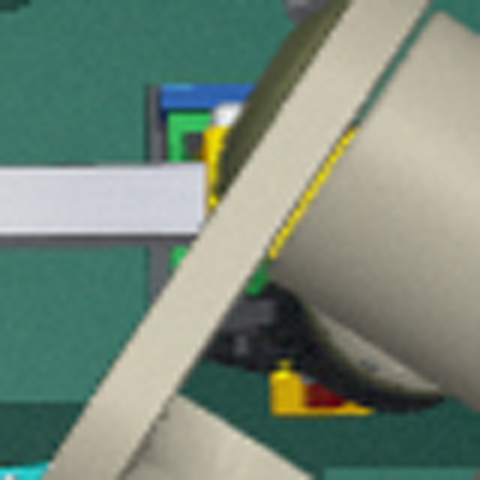

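```bash
python3 - <<'E'
from h import *
N=6;acc=[]
for i in range(N):
    s=sense()["time_s"];fc=fcar();p,d=capture("scene");acc.append((p,d))
P=np.mean([a[0].astype(float) for a in acc],0).astype(np.uint8);D=np.median([a[1] for a in acc],0)
cv2.imwrite("pics/avg.png",P[:,:,::-1]);np.save("avg.npy",D)
X=T_[:3,3]+DIR*D[...,None];h=cv2.cvtColor(P,cv2.COLOR_RGB2HSV)
m=np.zeros(D.shape,bool);m[296:316,310:345]=1
m&=(h[...,2]<90)&(X[...,2]>42)&(X[...,2]<85)
q=X[m];print(m.sum(),"nose pts f",(q@RY).min(),np.median(q@RY),(q@RY).max(),"g",(q@RX).min(),np.median(q@RX),(q@RX).max(),"z",q[:,2].min(),q[:,2].max())
chip=np.array([645.8,-190.7,33]);print("chip f,g",chip@RY,chip@RX,"fcar",fcar(),"plane g",np.array([594.6,0,0])@RX+45)
cd=T_[:3,3]-np.array([645,-191,65]);cd[2]=0;cd/=np.linalg.norm(cd);print("cam dir f,g",cd@RY,cd@RX)
# head: depth extents f of the head's front (+g) face, mid
m=(D>0)&(X@RX>600)&(X@RX<700)&(X[...,2]>85)&(X[...,2]<170)&(abs(X@RY-fc)<60)
q=X[m];print("head f",np.percentile(q@RY,[1,99]),"g",np.percentile(q@RX,[1,99]))
top=q[q[:,2]>np.percentile(q[:,2],98)-25]
tt=m&(X[...,2]>138)&(X[...,2]<160);r=X[tt];print("z>138 f",np.percentile(r@RY,[1,50,99]),"g",np.percentile(r@RX,[1,50,99]),tt.sum())
b=burst2(12);q=fit(np.array(b),1.225)
im=P[:,:,::-1][270:330,300:360];cv2.imwrite("pics/avgc.png",cv2.resize(im,None,fx=9,fy=9,interpolation=cv2.INTER_NEAREST))
E
```

```text
32 nose pts f -225.60327223408518 -219.24298905875634 -195.98769071827516 g 637.6595866657482 652.2325183424011 655.5241629047208 z 47.89077604548481 81.18298130232517
chip f,g -209.09170563772832 640.0818608846103 fcar -209.2342636939019 plane g 639.3567751520104
cam dir f,g -0.6788142645773656 0.734310012328778
head f [-241.23199859 -181.5879874 ] g [618.55703781 667.64071186]
z>138 f [-241.06928916 -230.51805942 -180.55713743] g [618.74149848 664.48597816 667.76079224] 204
th 0.0148 om -0.0285 per 1.2250 off 0.0075 amp 0.0159 rms 0.0012 now 15.450
```

View pics/avgc.png

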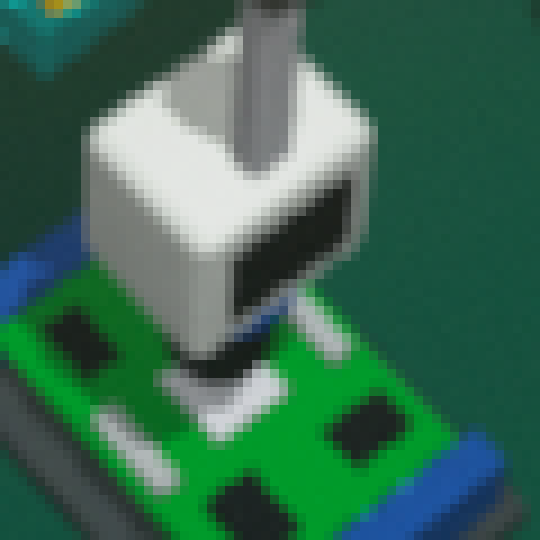

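Nose hangs within about 2 mm of the chip (nose at about (325,308), as the chip position predicts), amplitude 0.015 rad. Hold on.

```bash
python3 - <<'E'
from h import *
b=burst2(34);print(b[:,2].round(3).tolist());fit(b,1.225);print(fcar(),sense()["force"],sense()["time_s"])
E
python3 -m jog '[{"linear":[0,0,0],"rotation":[0,0,0],"grip":16},{"linear":[0,0,0],"rotation":[0,0,0],"grip":18},{"linear":[0,0,0],"rotation":[0,0,0],"grip":22},{"linear":[0,0,0],"rotation":[0,0,0],"grip":28},{"linear":[0,0,0],"rotation":[0,0,0],"grip":36},{"linear":[0,0,0],"rotation":[0,0,0],"grip":46},{"linear":[0,0,0],"rotation":[0,0,0],"grip":60},{"linear":[0,0,0],"rotation":[0,0,0],"grip":60},{"linear":[0,0,0],"rotation":[0,0,0],"grip":60}]'
python3 - <<'E'
from h import *
b=burst2(8,"pics/s9.png");print(b[:,2].round(3).tolist());print(fcar(),sense()["force"],sense()["time_s"],pose()[2].as_matrix().round(4))
im=cv2.imread("pics/s9.png")[180:350,220:390];cv2.imwrite("pics/s9c.png",cv2.resize(im,None,fx=3.5,fy=3.5,interpolation=cv2.INTER_CUBIC))
E
```

```text
[0.024, 0.021, 0.017, 0.015, 0.006, 0.005, -0.0, -0.008, -0.004, -0.005, -0.006, -0.004, -0.005, -0.006, 0.0, -0.0, 0.005, 0.008, 0.014, 0.017, 0.021, 0.019, 0.023, 0.022, 0.02, 0.02, 0.017, 0.015, 0.009, 0.003, 0.003, -0.006, -0.004, -0.006]
th -0.0151 om -0.0162 per 1.2250 off 0.0075 amp 0.0155 rms 0.0021 now 17.150
-209.21957323530233 [ 3.25699804 -1.27098527 -1.23672608] 17.15
time_s: 17.9
eef_pos: [526.4, -194.2, 298.6]
ee_rot: [0.508, 0.493, 0.506, -0.493]
force: [0.8, 0.6, -0.2]
grip_width: 0.7
[0.021, 0.018, 0.018, 0.015, 0.006, 0.005, -0.002, -0.005]
-209.22446227916078 [-0.75789241 -0.4632091   0.29559287] 18.3 [[ 0.0032  0.9996  0.0276]
 [-0.0018  0.0276 -0.9996]
 [-1.      0.0032  0.0019]]
```

View pics/s9c.png

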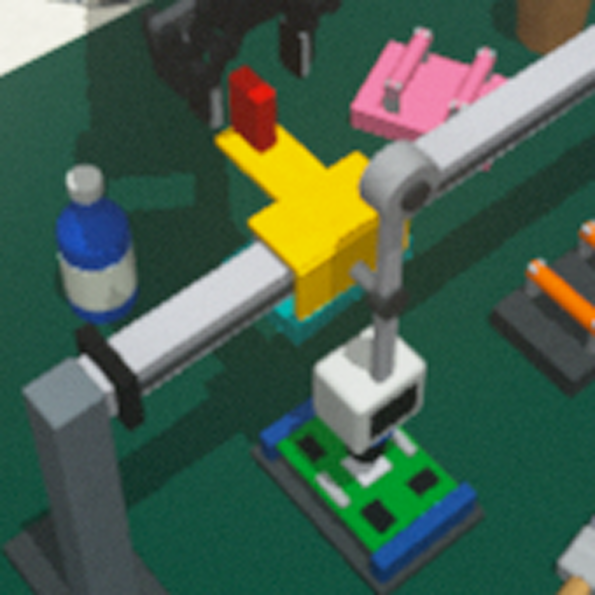

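Fingers are open and clear of the handle (red block at (253,105)), and the camera hangs undisturbed over the chip. Raise straight up.

```bash
python3 -m jog '[{"linear":[-0.03,0,0],"rotation":[0,0,0],"grip":60},{"linear":[-0.09,0,0],"rotation":[0,0,0],"grip":60},{"linear":[-0.17,0,0],"rotation":[0,0,0],"grip":60},{"linear":[-0.26,0,0],"rotation":[0,0,0],"grip":60},{"linear":[-0.34,0,0],"rotation":[0,0,0],"grip":60},{"linear":[-0.4,0,0],"rotation":[0,0,0],"grip":60},{"linear":[-0.42,0,0],"rotation":[0,0,0],"grip":60},{"linear":[-0.42,0,0],"rotation":[0,0,0],"grip":60}]'
python3 - <<'E'
from h import *
b=[];F=-209.2
for i in range(22):
    t=sense()["time_s"];p,d=capture("scene");hf,hz,c=head(p,d,F);b.append((t,F,np.arctan2(hf-F,250-hz)))
b=np.array(b);fit(b,1.225);print(sense()["force"],sense()["dq"].round(3))
cv2.imwrite("pics/s10.png",p[:,:,::-1])
E
```

```text
time_s: 18.97
eef_pos: [526.2, -194.2, 426.0]
ee_rot: [0.509, 0.494, 0.505, -0.492]
force: [-0.1, 0.4, 0.1]
grip_width: 0.706
th 0.0091 om 0.0625 per 1.2250 off 0.0069 amp 0.0152 rms 0.0021 now 20.067
[ 0.17047124 -0.01039551  0.20956893] [-0.     0.001  0.001 -0.001 -0.001  0.   ]
```

View pics/s10.png

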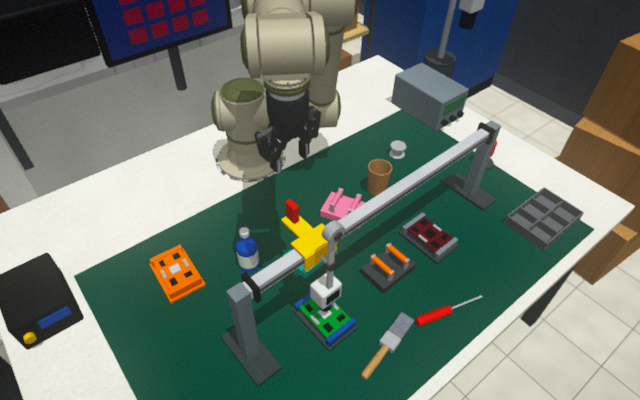

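The gripper is clear, the camera hangs over the chip (325,292), and the block, cup and bottle look where they were. Handing in.

```bash
python3 -c "
from rig import *
print(finish_job())"
```

```text
the job is handed in; nothing more can be done
None
```

I drew the camera out of its parking block by the red handle and steadied its swing with two carriage moves over the green board. It now hangs over the silver chip with the handle released, and I handed the job in at about 20 s. `finish_job` gives no verdict, so I have only my own checks.

- **Position:** the last position measurement, before I let go, put the nose about 2 mm from the chip's middle. The limit is 15 mm. The handle release did not move the carriage noticeably in the pictures.
- **Hold:** the nose had been over the chip for about 4 s before I let go, swinging about 3 mm either side.
- **Swing:** after I let go and raised the gripper, it swung by about 0.015 rad and 0.08 rad/s. The limits are 0.1 rad and 0.3 rad/s. The largest swing I saw was about 0.4 rad, as it came off the bar.
- **Robot:** the gripper ended about 130 mm above its gripping height, with no force on the wrist beyond noise.
- **Block, cup and bottle:** they look unmoved in the last picture. I compared these by eye and did not measure any shift.

**Where checks disagreed:** my first way of measuring the swing angle read too high at small angles. The first cancelling move left about half the swing, so I switched to a better measurement for the second. Two measurements of the carriage centre also differed by about 2 mm, well inside the tolerance.

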